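Close a heel mould and hold it shut

TASK

The scraper that cleaned the heel mould still lies across its open lower half: put it away first, slid blade first into the empty wide slot of the wooden tool block until its handle is up against the block, and let go of it. Then take the mould's loose upper half by its bar, set it the right way round on the lower half's two dowels, and press it down against the sprung pins until the halves are shut face to face all round. Finish while still gripping the bar and holding the mould pressed shut, because the pins push it open again otherwise; leave everything else on the bench where it is.

Things in the scene. Friction and masses are not known exactly. Their poses are not given: they have to be found in the camera images.
- mould: Lower half of an aluminium heel mould, fixed: block 100 x 150 mm (x by y) with a heel-shaped well, on a dark steel plate 124 x 178 x 10 mm. Origin: centre of its underside, on the bench; z up. Its flat parting face is 40 mm above the bench. Two steel dowels, 12 mm thick with tapered noses, stand 16 mm above the face at the two ends, nearer the +x edge, where the well has its straight side.
- mould_face (a point): Centre of the lower half's parting face, 40 mm above the bench; axes as mould.
- dowel_a (a point): Foot of the dowel at x +22, y +60 mm of the lower half, on the axis, at the level of the parting face.
- dowel_b (a point): Foot of the dowel at x +22, y -60 mm of the lower half, on the axis, at the level of the parting face.
- return_pins (a joint): Four thin dark sprung pins (8 mm thick, at x +-40, y +-45 mm of the lower half) that move together; value: how far they are pressed in, m. 0 = standing 5 mm above the parting face, 0.005 = flush with it (mould shut). Their springs push up with 8 N at 0 and 13.5 N at 0.005, more than the upper half weighs.
- cover: Loose upper half of the mould: flat aluminium plate 100 x 150 x 14 mm (x by y by z), about 0.6 kg, lying on a rubber mat 4 mm thick. Origin: centre of its underside (parting face); z up. Through holes of 14 mm diameter at x +22, y +-60 mm take the dowels. On top a dark bar handle (point cover_bar). It lies roughly the way round it goes on (turned less than 0.8 rad from the lower half).
- cover_bar (a point): Middle of the upper half's bar handle, 46 mm above its underside. The bar runs along the cover's y, 94 mm long, 16 mm wide (x), 12 mm thick, on two posts at y +-38 mm, with 26 mm of free space under it; grip it across its width, fingers closing along x.
- hole_a (a point): Mouth of the cover's hole at x +22, y +60 mm, at its underside; goes on dowel_a.
- hole_b (a point): Mouth of the cover's hole at x +22, y -60 mm, at its underside; goes on dowel_b.
- scraper: Flat steel scraper with a wooden handle, about 0.11 kg, lying level across the open mould, handle on the parting face. Handle 105 mm long (x), 24 mm wide (y), 18 mm thick; blade 70 mm long, 2 mm thick, widening to 44 mm at the tip, in the handle's middle plane, pointing along +x. Origin: centre of the handle's underside; z up.
- scraper_tip (a point): Middle of the blade's end edge: 122.5 mm ahead of the scraper's origin along x and 9 mm up.
- block: Wooden tool block, fixed, 80 deep, 129 wide, 57 mm high, two level slots side by side under a clear top plate, open to -x. Origin: on the bench, foot of the mouth face, under the middle of the wide empty slot; tools go in along +x. Wide slot: 50 wide, 7 high, floor 42 above the bench, 74 mm deep. A ledge in front, 20 deep, 36 mm above the bench, carries the handle's front end.
- knife: Knife in the block's narrow slot, 68 mm to +y of the wide one; wooden handle 100 x 20 x 16 mm sticking out (origin: under the handle's middle). To be left alone.
- heel_tray: Grey tray 130 x 210 x 35 mm of black moulded heels (origin: centre of underside). To be left alone.
- heel: Single black moulded heel, 52 x 60 x 14 mm, on the bench (origin: underside). To be left alone.
- shoe_last: Wooden shoe last, 260 mm long, 106 mm high (origin: underside). To be left alone.
- wax_tin: Round tin, 72 mm diameter, 75 mm high (origin: underside). To be left alone.
- brush: Brush, 190 mm long, lying flat. To be left alone.
- clamp: Grey G-clamp, 130 mm long, 20 mm thick, lying flat. To be left alone.

How it is judged (in metres and radians):
On the way, in this order (a step that is already met when the one before it is completed fails the run):
1. the scraper is fully home in the wide slot of the block and let go (x of scraper_tip in the frame of block between 0.064 and 0.076 m and y of scraper_tip in the frame of block between -0.008 and 0.008 m and z of scraper_tip in the frame of block between 0.04 and 0.051 m and contact force between the fingers and scraper below 0.1 N), for 0.3 s.
2. the upper half sits on both dowels, pressed shut face to face and held by its bar (horizontal distance between hole_a and dowel_a below 0.0025 m and z of each of hole_a, hole_b in the frame of mould_face below 0.0015 m and horizontal distance between hole_b and dowel_b below 0.0025 m and contact force between the fingers and cover above 3 N and contact force between cover and mould above 9 N and linear speed of cover below 0.01 m/s), for 0.5 s.
At the end, for the whole second after the job is handed in: Scraper in the wide slot, tip 64 mm or more deep, let go. Upper half on both dowels the right way round: each hole within 2.5 mm sideways of its dowel and within 1.5 mm of the parting face in height; still, gripped (over 3 N) and pressed on the lower half with over 9 N (all of step 1 and all of step 2); the arm keeps its last pose, push and grip.
It fails at once if the knife in the block is moved by more than 20 mm (distance of knife from where it was at the start of the episode above 0.02 m).
It fails at once if another thing on the bench (heel, tray of heels, last, tin, brush, clamp) is moved by more than 30 mm (distance of any of heel_tray, heel, shoe_last, wax_tin, brush, clamp from where it was at the start of the episode above 0.03 m).
It also fails if it takes over 61 s, if anything falls off the work surface, if the arm or the gripper's body presses on something with over 40 N, if the wrist force passes 120 N, or if a joint passes its speed limit or range.

ROBOT

A 6-joint arm with a two-finger parallel gripper is mounted at the origin on the work surface. World frame = base frame: x ahead of the robot, y to its left, z up, the work surface at z = 0. Lengths are in m, angles in degrees, forces in N, time in s.
With the tool pointing down it reaches from about 0.375 to 0.9 m from the base axis. Payload 3.1 kg.
Tool frame: the origin (TCP) lies midway between the tips of the shut fingers; the grasp point (between the pads) lies 19 mm behind it; z points along the fingers, y is the line along which they close (so a half turn about z gives the same grasp; the last joint's range is limited). The gripper opens to 87 mm and grips with 3 to 60 N. Pads are 19 mm wide; open, the fingers measure 117 mm over their backs; the gripper's body (75 mm by 190 mm) begins 51 mm behind the grasp point.
Start: joints at [-80.014, 30.224, 82.088, -0, 67.689, -10.227], TCP at [0.216, -0.586, 0.223] pointing down, gripper open.
Joint ranges: [-176.69, 176.69], [-43.24, 126.21], [12.49, 139.97], [-82, 262], [0, 151.66], [-163.58, 163.58]. Speed limits (degrees/s): [159.86, 159.86, 180, 180, 180, 180].

INTERFACE

Orientations are given as a 3x3 rotation matrix whose columns are the frame's x, y, z axes.
In Python, from rig import bot gives the robot as it stands.
- The arm moves only by the tool steer_hand, called after ">>>" as name(argument=value, ...), one argument or row to a line, values as JSON. Schema: {"type":"object","properties":{"moves":{"type":"object","properties":{"dx":{"type":"array","items":{"type":"number"},"minItems":1,"maxItems":20},"dy":{"type":"array","items":{"type":"number"},"minItems":1,"maxItems":20},"dz":{"type":"array","items":{"type":"number"},"minItems":1,"maxItems":20},"wx":{"type":"array","items":{"type":"number"},"minItems":1,"maxItems":20},"wy":{"type":"array","items":{"type":"number"},"minItems":1,"maxItems":20},"wz":{"type":"array","items":{"type":"number"},"minItems":1,"maxItems":20},"aperture":{"type":"array","items":{"type":"number"},"minItems":1,"maxItems":20}},"additionalProperties":false,"required":["dx","dy","dz","wx","wy","wz","aperture"]},"only":{"type":"string"},"quiet":{"type":"boolean"},"lines":{"type":"string"}},"required":["moves"],"additionalProperties":false}. moves is an object with one list for each field, all of the same length, 1 to 20, a row being the entries at one place: dx, dy, dz (the shift in m), wx, wy, wz (a rotation vector in degrees), aperture (the opening from 0.0 (shut) to 1.0 (fully open)); each row is the pose to reach, as a shift and turn from the pose commanded when the call began, along the tool's axes at that moment; what a row does not reach only later rows make up. A row lasts 1/10 s, in which the tool goes at most 0.05 m and 8.59 degrees, less where a joint would pass 70% of its speed; a pose out of reach is approached as far as the arm can. The fingers move at their own pace and stop on an object; the grip force is fixed at half the most. Time passes only in rows, so rows that do not move let the fingers close. The tool returns the time, the measured TCP pose, the force, the opening and the grip force at its end. only (a regular expression) keeps the lines of the reply that match it, lines (a string "A,B") keeps lines A to B, and quiet returns only ok. Input that does not fit is refused with a message, and nothing moves.
- bot.read_state(): the state, without advancing time (a new reading comes with each control period).
- bot.capture(name): name is "scene" or "side" or "wrist"; returns a dict with "color" (420x560x3 uint8, red, green, blue), "K" (3x3 intrinsics, pixels), "view" (4x4, takes a point from world to camera coordinates); the wrist camera has in their place "mount" (4x4, takes a point from camera to tool coordinates, whose origin is the TCP and whose axes are the flange's). Camera axes: x right, y up, looking along -z (the intrinsics and any distortion apply to the point x, -y, -z); pixel columns grow to the right and rows downward; lengths in m; the calibration is good to about 2 mm. A picture is of the moment at which its call begins: read the wrist's pose just before it. There is no depth.
- bot.hand_in(): hands the job in; it is judged then, once.
The state is a dict: "time_s": time; "joint_positions": joint angles; "qvel": joint speeds; "tau": joint torques, N m; "position": TCP position; "tcp_rot": TCP orientation; "force": force on the tool from outside, world axes, zero at the start; "moment": the same for the moment, N m; "opening": opening from 0.0 (shut) to 1.0 (fully open); "grasp_force": force on a finger pad.
Only numpy, scipy, OpenCV 4.12 (cv2) and the standard library are available. Lean on these libraries where they do the work, as an engineer would, in place of code of your own. Each camera call takes 0.05 s, during which the arm holds its last target. There are 200 camera calls.

## Working session

There is one attempt and no reset: what is moved stays moved. The work goes in short steps, Python scripts to look and compute and a tool call to move; the robot and the scene stay as the last step left them, time stands still between calls to the robot, and variables do not carry over. Pictures are saved under pics/ and viewed, at most 10 in all, crops included, and the job is handed in when it is done.

```bash
ls; mkdir -p pics
```

Run:
```python
from rig import bot
import cv2,numpy as np
s=bot.read_state();print(s)
for n in("scene","side"):
    c=bot.capture(n);cv2.imwrite(f"pics/{n}0.png",c["color"][...,::-1]);print(n,c["K"],c["view"],[k for k in c])
    np.savez(f"{n}0.npz",**{k:v for k,v in c.items()})
s=bot.capture("wrist");print(s["K"],s["mount"],s.keys())
```

```text
pics
rig.py
{'time_s': 0.0, 'joint_positions': array([-8.00141613e+01,  3.02809643e+01,  8.21577692e+01,  1.50970195e-03,
        6.76889101e+01, -1.02265683e+01]), 'qvel': array([0.04262726, 0.08271344, 0.02078227, 0.00846978, 0.01621415,
       0.01513191]), 'tau': array([-6.63067094e-04, -4.40045571e+01, -1.76588702e+01,  6.31577242e-02,
        5.80914749e-02, -1.49076363e-04]), 'position': array([ 0.21584922, -0.58574976,  0.22154254]), 'tcp_rot': array([[ 9.38421770e-01,  3.45491607e-01, -3.62303529e-04],
       [ 3.45491542e-01, -9.38419289e-01,  2.19827595e-03],
       [ 4.19493271e-04, -2.18808281e-03, -9.99997518e-01]]), 'force': array([-0.12890253, -0.26977536,  0.48624878]), 'moment': array([ 0.05680082,  0.01284423, -0.03620574]), 'grasp_force': 0.0, 'opening': 1.0030651725017625}
scene [[464.5231997    0.         277.75483554]
 [  0.         464.5231997  199.084108  ]
 [  0.           0.           1.        ]] [[-0.31915714  0.94770036 -0.00165961  0.14919776]
 [-0.79436254 -0.2665617   0.5458324   0.40229264]
 [ 0.51684317  0.17552464  0.83789273 -1.65395451]

[... 165 characters left out ...]
[  0.           0.           1.        ]] [[-0.86394238 -0.50326765 -0.01803448  0.50296481]
 [ 0.33989896 -0.60916879  0.71650686 -0.24151435]
 [-0.37158076  0.61289074  0.69734689 -0.67379181]
 [ 0.          0.          0.          1.        ]] ['color', 'K', 'view']
[[336.75727653   0.         281.13924375]
 [  0.         336.75727653 210.847281  ]
 [  0.           0.           1.        ]] [[-3.91251544e-04  9.69065127e-01  2.46804836e-01  6.70468558e-02]
 [ 9.99999853e-01  2.86202774e-04  4.61507808e-04  2.00187049e-04]
 [ 3.76594893e-04  2.46804981e-01 -9.69065096e-01 -1.62739753e-01]
 [ 0.00000000e+00  0.00000000e+00  0.00000000e+00  1.00000000e+00]] dict_keys(['color', 'K', 'mount'])
```

View pics/scene0.png

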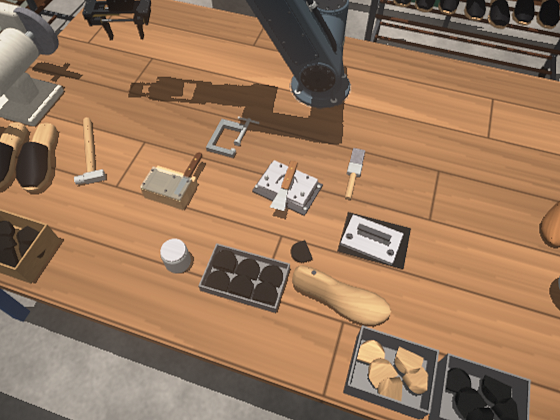

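View pics/side0.png

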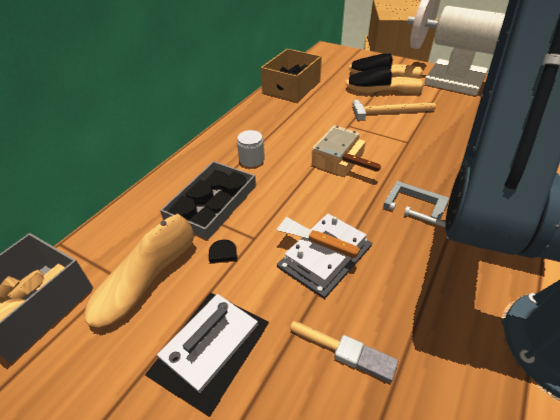

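The scene image shows the mould at about (288,185) with the scraper at (288,185), blade down-image. The block is at (170,185) with the knife handle at (193,165), and the cover is at (375,240). In the side image the mould is at (327,250), the block at (340,150) and the cover at (210,340).

Create h.py:
```python
import numpy as np, cv2
from scipy.spatial.transform import Rotation as R
def cam(c, s=None):
    """returns K, Rwc, centre (world), with OpenCV axes"""
    F=np.diag([1,-1,-1.])
    if "mount" in c:
        T=np.eye(4);T[:3,:3]=s["tcp_rot"];T[:3,3]=s["position"];V=np.linalg.inv(T@c["mount"])
    else: V=c["view"]
    return c["K"],F@V[:3,:3],F@V[:3,3]
def proj(cm,P):
    K,Rm,t=cm;q=(np.atleast_2d(P)@Rm.T+t)@K.T;return q[:,:2]/q[:,2:]
def ray(cm,uv,z):
    K,Rm,t=cm;C=-Rm.T@t;out=[]
    for u in np.atleast_2d(uv):
        d=Rm.T@np.linalg.solve(K,[u[0],u[1],1]);out.append(C+d*(z-C[2])/d[2])
    return np.array(out)
def totool(s,p):  # world vector -> tool axes
    return s["tcp_rot"].T@np.asarray(p)
```

Run:
```python
from h import *
a=cam(np.load("scene0.npz"));b=cam(np.load("side0.npz"))
np.set_printoptions(precision=3,suppress=True)
print("mould",ray(a,[288,185],.04),ray(b,[327,248],.04))
print("block",ray(a,[[170,180],[193,165]],.057),ray(b,[[340,143],[365,160]],.057))
print("cover",ray(a,[374,240],.018),ray(b,[208,340],.018))
print("tip/handle end",ray(a,[[279,212],[293,166]],.049),ray(b,[[281,228],[355,248]],.049))
print("clamp",ray(a,[[210,150],[250,122]],.02),"brush",ray(a,[[357,150],[350,195]],.02))
```

```text
mould [[0.47  0.033 0.04 ]] [[0.451 0.036 0.04 ]]
block [[ 0.575 -0.297  0.057]
 [ 0.503 -0.256  0.057]] [[ 0.572 -0.297  0.057]
 [ 0.486 -0.259  0.057]]
cover [[0.557 0.314 0.018]] [[0.549 0.31  0.018]]
tip/handle end [[0.573 0.039 0.049]
 [0.405 0.028 0.049]] [[0.558 0.041 0.049]
 [0.399 0.016 0.049]]
clamp [[ 0.407 -0.246  0.02 ]
 [ 0.256 -0.168  0.02 ]] brush [[0.26  0.194 0.02 ]
 [0.433 0.214 0.02 ]]
```

>>> steer_hand(
  moves={"dx": [0.297, 0.297, 0.297, 0.297, 0.297, 0.297, 0.297, 0.297, 0.297, 0.297, 0.297], "dy": [-0.217, -0.217, -0.217, -0.217, -0.217, -0.217, -0.217, -0.217, -0.217, -0.217, -0.217], "dz": [0, 0, 0, 0, 0, 0, 0, 0, 0, 0, 0], "wx": [0, 0, 0, 0, 0, 0, 0, 0, 0, 0, 0], "wy": [0, 0, 0, 0, 0, 0, 0, 0, 0, 0, 0], "wz": [20.2, 20.2, 20.2, 20.2, 20.2, 20.2, 20.2, 20.2, 20.2, 20.2, 20.2], "aperture": [1, 1, 1, 1, 1, 1, 1, 1, 1, 1, 1]},
)

```text
time_s: 1.25
position: [0.4193, -0.2813, 0.2225]
tcp_rot: [[1.0, -0.001, -0.0], [-0.001, -1.0, -0.0], [-0.0, 0.0, -1.0]]
force: [-0.8, -0.5, -0.8]
opening: 0.999
grasp_force: 0.0
```

Create snap.py:
```python
from rig import bot
import sys,pickle,cv2
s=bot.read_state();c=bot.capture("wrist");n=sys.argv[1]
pickle.dump((s,c),open(n+".pkl","wb"));cv2.imwrite(f"pics/{n}.png",c["color"][...,::-1])
print(s["time_s"],s["position"].round(4),abs(s["qvel"]).max())
```

```bash
python3 snap.py blk
```

```text
1.25 [ 0.4193 -0.2813  0.2225] 0.7447642992293361
```

View pics/blk.png

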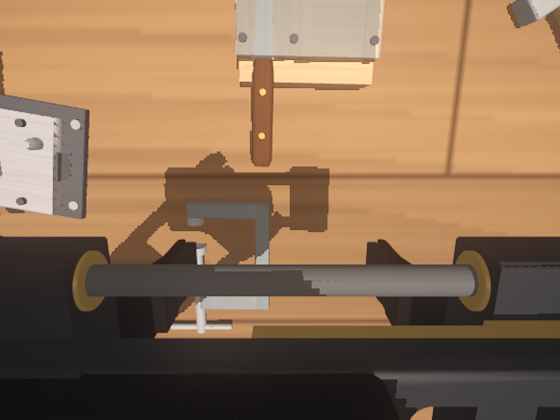

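The wrist image shows the block at the top: top plate edge from (238,57) to (380,62), ledge front edge from (240,82) to (371,86), and the knife handle around (262,110). The clamp is at (230,255) and part of the mould is at the left. I'll enlarge the block.

Run:
```python
import cv2
im=cv2.imread("pics/blk.png")[0:100,225:400]
cv2.imwrite("pics/blkc.png",cv2.resize(im,None,fx=4.5,fy=4.5,interpolation=cv2.INTER_CUBIC))
```

```text
(no output)
```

View pics/blkc.png

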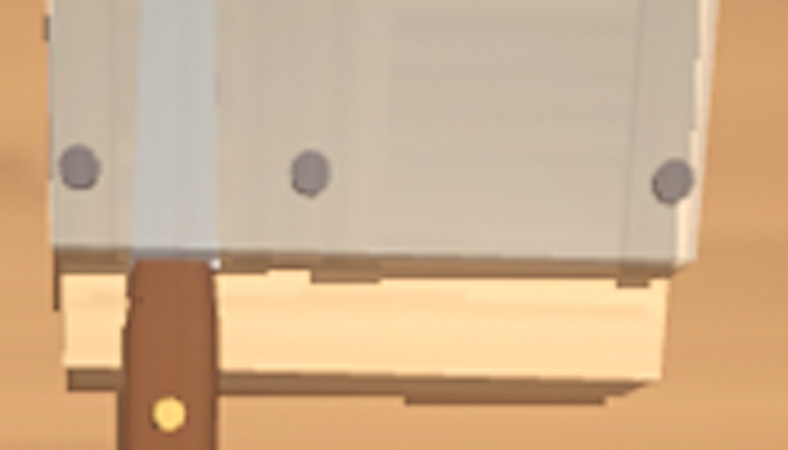

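>>> steer_hand(
  moves={"dx": [-0.03, -0.03, -0.03, -0.03, -0.03, -0.03, -0.03, -0.03, -0.03], "dy": [-0.3, -0.3, -0.3, -0.3, -0.3, -0.3, -0.3, -0.3, -0.3], "dz": [0, 0, 0, 0, 0, 0, 0, 0, 0], "wx": [0, 0, 0, 0, 0, 0, 0, 0, 0], "wy": [0, 0, 0, 0, 0, 0, 0, 0, 0], "wz": [0, 0, 0, 0, 0, 0, 0, 0, 0], "aperture": [1, 1, 1, 1, 1, 1, 1, 1, 1]},
)

```text
time_s: 2.2
position: [0.3905, 0.0183, 0.2227]
tcp_rot: [[1.0, -0.002, 0.001], [-0.002, -1.0, -0.001], [0.001, 0.001, -1.0]]
force: [0.5, -0.4, -0.7]
opening: 1.0
grasp_force: 0.0
```

```bash
python3 snap.py mld
```

```text
2.2 [0.3905 0.0183 0.2227] 1.254997812255608
```

View pics/mld.png

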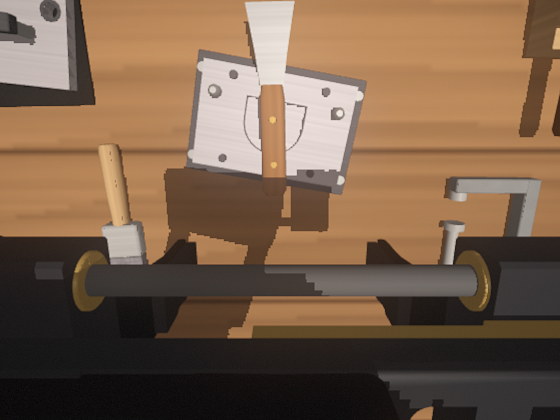

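Run:
```python
from h import *
import pickle
np.set_printoptions(precision=4,suppress=True)
s,c=pickle.load(open("blk.pkl","rb"));cm=cam(c,s)
f=lambda L:np.array([[225+x/4.5-.4,y/4.5-.4] for x,y in L])
L=ray(cm,f([(65,368),(660,380)]),.036);print("ledge",L)
d=L[1]-L[0];print("w",np.linalg.norm(d),"yaw",np.degrees(np.arctan2(d[0],-d[1])))
T=ray(cm,f([(52,246),(680,262),(697,262)]),.057);print("top",T)
d=T[1]-T[0];print("w",np.linalg.norm(d),"yaw",np.degrees(np.arctan2(d[0],-d[1])))
print("slot edges?",ray(cm,f([(390,150),(637,150),(385,262),(622,262)]),.045))
print("rivets",ray(cm,f([(80,167),(310,172),(672,181)]),.057))
print("knife",ray(cm,[(262.5,92),(261.5,136)],.054), ray(cm,f([(135,240),(217,240)]),.047))
# mould
s,c=pickle.load(open("mld.pkl","rb"));cm=cam(c,s)
print("pos",s["position"],s["time_s"])
P=ray(cm,[(201,52),(364,83),(341,193),(188,168)],.01);print("plate corners",P, P.mean(0))
print("noses",ray(cm,[(214,90),(338,113)],.05))
print("pins",ray(cm,[(233,75),(326,92),(222,158),(311,174)],.045))
print("scr",ray(cm,[(272.5,86),(275,190),(273,119),(274.5,165),(272,4)],.055))
```

```text
ledge [[ 0.5277 -0.2406  0.036 ]
 [ 0.5251 -0.3696  0.036 ]]
w 0.129063546375896 yaw -1.1651346959251836
top [[ 0.5481 -0.2412  0.057 ]
 [ 0.545  -0.3669  0.057 ]
 [ 0.545  -0.3703  0.057 ]]
w 0.12574117656904335 yaw -1.4254266494792838
slot edges? [[ 0.5684 -0.3094  0.045 ]
 [ 0.5683 -0.3598  0.045 ]
 [ 0.5472 -0.3088  0.045 ]
 [ 0.5472 -0.358   0.045 ]]
rivets [[ 0.5625 -0.2472  0.057 ]
 [ 0.5616 -0.2926  0.057 ]
 [ 0.5598 -0.3643  0.057 ]]
knife [[ 0.5163 -0.2642  0.054 ]
 [ 0.4762 -0.2627  0.054 ]] [[ 0.5511 -0.2571  0.047 ]
 [ 0.5511 -0.2739  0.047 ]]
pos [0.3905 0.0183 0.2227] 2.2
plate corners [[ 0.5308  0.1001  0.01  ]
 [ 0.5004 -0.0691  0.01  ]
 [ 0.383  -0.0499  0.01  ]
 [ 0.4117  0.1218  0.01  ]] [0.4565 0.0257 0.01  ]
noses [[ 0.4899  0.0811  0.05  ]
 [ 0.4689 -0.0365  0.05  ]]
pins [[ 0.5038  0.0634  0.045 ]
 [ 0.4884 -0.0251  0.045 ]
 [ 0.4259  0.0773  0.045 ]
 [ 0.4096 -0.0123  0.045 ]]
scr [[0.4929 0.0259 0.055 ]
 [0.3951 0.0242 0.055 ]
 [0.4634 0.0256 0.055 ]
 [0.4199 0.0245 0.055 ]
 [0.5606 0.0257 0.055 ]]
```

The mould image shows dowel noses at (214,90) and (338,113), pins at (233,75), (326,92), (222,158) and (311,174), and the scraper handle along u≈273 from v=86 to 190. Measurements agree: the block is at (0.5458,-0.3334) with yaw -1.25°, and the scraper handle is at about (0.440,0.0255) with yaw about 0.5°. Next I'll grasp the scraper.

>>> steer_hand(
  moves={"dx": [0.0565, 0.0565, 0.0565, 0.0565, 0.0565, 0.0565, 0.0565, 0.0565], "dy": [-0.007, -0.007, -0.007, -0.007, -0.007, -0.007, -0.007, -0.007], "dz": [0.03, 0.07, 0.11, 0.14, 0.16, 0.17, 0.177, 0.177], "wx": [0, 0, 0, 0, 0, 0, 0, 0], "wy": [0, 0, 0, 0, 0, 0, 0, 0], "wz": [0, 0, 0, 0, 0, 0, 0, 0], "aperture": [0.6, 0.6, 0.6, 0.6, 0.6, 0.6, 0.6, 0.6]},
)

```text
time_s: 3.05
position: [0.4464, 0.0259, 0.0453]
tcp_rot: [[1.0, -0.002, -0.0], [-0.002, -1.0, 0.0], [-0.0, -0.0, -1.0]]
force: [-0.3, -0.3, 0.2]
opening: 0.608
grasp_force: 0.0
```

>>> steer_hand(
  moves={"dx": [0, 0, 0, 0, 0, 0], "dy": [0, 0, 0, 0, 0, 0], "dz": [0, 0, 0, 0, 0, 0], "wx": [0, 0, 0, 0, 0, 0], "wy": [0, 0, 0, 0, 0, 0], "wz": [0, 0, 0, 0, 0, 0], "aperture": [0, 0, 0, 0, 0, 0]},
)

```text
time_s: 3.65
position: [0.4464, 0.0269, 0.046]
tcp_rot: [[1.0, 0.001, 0.001], [0.001, -1.0, -0.0], [0.001, 0.0, -1.0]]
force: [-0.5, 0.6, 5.4]
opening: 0.275
grasp_force: 30.0
```

>>> steer_hand(
  moves={"dx": [0, 0, 0, -0.02, -0.03, -0.04, -0.046, -0.046, -0.046, -0.046, -0.046, -0.046, -0.046], "dy": [0, 0, 0.04, 0.09, 0.14, 0.19, 0.24, 0.285, 0.32, 0.345, 0.357, 0.357, 0.357], "dz": [-0.02, -0.05, -0.08, -0.08, -0.08, -0.08, -0.08, -0.08, -0.08, -0.07, -0.05, -0.05, -0.05], "wx": [0, 0, 0, 0, 0, 0, 0, 0, 0, 0, 0, 0, 0], "wy": [0, 0, 0, 0, 0, 0, 0, 0, 0, 0, 0, 0, 0], "wz": [0, 0, 0, 1.3, 1.3, 1.3, 1.3, 1.3, 1.3, 1.3, 1.3, 1.3, 1.3], "aperture": [0, 0, 0, 0, 0, 0, 0, 0, 0, 0, 0, 0, 0]},
)

```text
time_s: 4.95
position: [0.3994, -0.3289, 0.095]
tcp_rot: [[1.0, -0.023, -0.002], [-0.023, -1.0, 0.003], [-0.002, -0.003, -1.0]]
force: [-0.3, 0.3, -0.5]
opening: 0.273
grasp_force: 30.0
```

```bash
python3 snap.py ins; cp ins.pkl /tmp
```

Run:
```python
from rig import bot
import cv2,pickle
c=bot.capture("side");cv2.imwrite("pics/side1.png",cv2.resize(c["color"][100:240,230:440,::-1],None,fx=3.5,fy=3.5,interpolation=cv2.INTER_CUBIC))
```

```text
4.95 [ 0.3994 -0.3289  0.095 ] 1.512848429202319
```

View pics/ins.png

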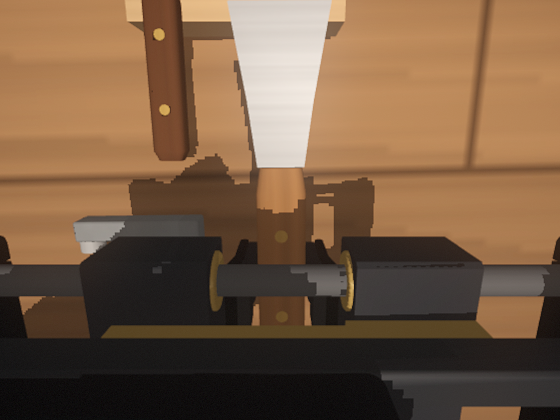

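The scraper sits straight in the grip, with its axis at u≈281 and the blade/handle junction at v≈168.

Run:
```python
from h import *
import pickle
np.set_printoptions(precision=4,suppress=True)
s,c=pickle.load(open("ins.pkl","rb"));cm=cam(c,s)
z=s["position"][2]
for v,h in((168,.0125),(168,.0035)):
    p=ray(cm,[281,v],z+h)[0];print(totool(s,p-s["position"]))
p=ray(cm,[[233,20],[328,20]],z+.0035);print([totool(s,q-s["position"]) for q in p])
p=ray(cm,[[130,22],[342,22]],.036);print(p)
Rb=R.from_euler("z",-1.25,degrees=True).as_matrix()
O=np.array([.5458,-.3334,0]);print("tcp in block",Rb.T@(s["position"]-O))
```

```text
[ 0.0486  0.0001 -0.0126]
[ 0.0475  0.0001 -0.0036]
[array([ 0.1105, -0.0203, -0.0037]), array([ 0.1104,  0.0201, -0.0038])]
[[ 0.5278 -0.242   0.036 ]
 [ 0.5247 -0.3679  0.036 ]]
tcp in block [-0.1465  0.0013  0.095 ]
```

>>> steer_hand(
  moves={"dx": [0, 0, 0, 0, 0], "dy": [0.001, 0.001, 0.001, 0.001, 0.001], "dz": [0.025, 0.045, 0.052, 0.052, 0.052], "wx": [0, 0, 0, 0, 0], "wy": [0, 0, 0, 0, 0], "wz": [0, 0, 0, 0, 0], "aperture": [0, 0, 0, 0, 0]},
)

```text
time_s: 5.55
position: [0.4007, -0.3312, 0.0444]
tcp_rot: [[1.0, -0.022, 0.001], [-0.022, -1.0, -0.001], [0.001, 0.001, -1.0]]
force: [0.5, 0.4, -1.3]
opening: 0.271
grasp_force: 30.0
```

Run:
```python
from h import *
from rig import bot
s=bot.read_state();Rb=R.from_euler("z",-1.25,degrees=True).as_matrix()
print("tcp in block",Rb.T@(s["position"]-[.5458,-.3334,0]),"\n",(Rb.T@s["tcp_rot"]).round(4))
```

```text
tcp in block [-0.14510802 -0.00094831  0.04438313] 
 [[ 1.e+00  1.e-04  8.e-04]
 [ 1.e-04 -1.e+00 -9.e-04]
 [ 8.e-04  9.e-04 -1.e+00]]
```

>>> steer_hand(
  moves={"dx": [0.01, 0.025, 0.04, 0.055, 0.065, 0.065], "dy": [0, 0, 0, 0, 0, 0], "dz": [0.001, 0.001, 0.001, 0.001, 0.001, 0.001], "wx": [0, 0, 0, 0, 0, 0], "wy": [0, 0, 0, 0, 0, 0], "wz": [0, 0, 0, 0, 0, 0], "aperture": [0, 0, 0, 0, 0, 0]},
)

```text
time_s: 6.15
position: [0.4673, -0.3333, 0.0433]
tcp_rot: [[1.0, -0.021, 0.002], [-0.021, -1.0, -0.002], [0.002, 0.002, -1.0]]
force: [0.3, 0.7, -0.7]
opening: 0.271
grasp_force: 30.0
```

>>> steer_hand(
  moves={"dx": [0.01, 0.018, 0.024, 0.029, 0.029], "dy": [0, 0, 0, 0, 0], "dz": [0, 0, 0, 0, 0], "wx": [0, 0, 0, 0, 0], "wy": [0, 0, 0, 0, 0], "wz": [0, 0, 0, 0, 0], "aperture": [0, 0, 0, 0, 0]},
)

```text
time_s: 6.65
position: [0.4949, -0.3335, 0.0426]
tcp_rot: [[1.0, -0.022, 0.001], [-0.022, -1.0, -0.001], [0.001, 0.001, -1.0]]
force: [-0.2, -0.6, -0.1]
opening: 0.273
grasp_force: 30.0
```

Smooth so far. Next I'll push on in small steps until it touches.

>>> steer_hand(
  moves={"dx": [0.002, 0.004, 0.004], "dy": [0, 0, 0], "dz": [0, 0, 0], "wx": [0, 0, 0], "wy": [0, 0, 0], "wz": [0, 0, 0], "aperture": [0, 0, 0]},
)

```text
time_s: 6.95
position: [0.498, -0.3333, 0.0425]
tcp_rot: [[1.0, -0.022, -0.001], [-0.022, -1.0, 0.0], [-0.001, -0.0, -1.0]]
force: [0.7, 1.4, -0.9]
opening: 0.276
grasp_force: 30.0
```

>>> steer_hand(
  moves={"dx": [0.002, 0.004, 0.004], "dy": [0, 0, 0], "dz": [0, 0, 0], "wx": [0, 0, 0], "wy": [0, 0, 0], "wz": [0, 0, 0], "aperture": [0, 0, 0]},
)

```text
time_s: 7.25
position: [0.4981, -0.333, 0.0423]
tcp_rot: [[1.0, -0.021, -0.008], [-0.021, -1.0, 0.003], [-0.008, -0.002, -1.0]]
force: [-11.3, -2.6, 3.5]
opening: 0.271
grasp_force: 30.0
```

>>> steer_hand(
  moves={"dx": [-0.003, -0.003, -0.003, -0.003, -0.003, -0.003, -0.003, -0.02, -0.07, -0.08], "dy": [0, 0, 0, 0, 0, 0, 0, 0, 0, 0], "dz": [0.0005, 0.0005, 0.0005, 0.0005, 0.0005, -0.03, -0.08, -0.13, -0.15, -0.15], "wx": [0, 0, 0, 0, 0, 0, 0, 0, 0, 0], "wy": [0, 0, 0, 0, 0, 0, 0, 0, 0, 0], "wz": [0, 0, 0, 0, 0, 0, 0, 0, 0, 0], "aperture": [0, 0.5, 0.5, 0.5, 0.5, 0.5, 0.5, 0.5, 0.5, 0.5]},
)

```text
time_s: 8.25
position: [0.4208, -0.332, 0.1957]
tcp_rot: [[1.0, -0.023, 0.002], [-0.023, -1.0, -0.004], [0.002, 0.004, -1.0]]
force: [-0.6, 0.1, -0.9]
opening: 0.498
grasp_force: 0.0
```

```bash
python3 snap.py rel
```

```text
8.25 [ 0.4208 -0.332   0.1957] 16.063909812435547
```

View pics/rel.png

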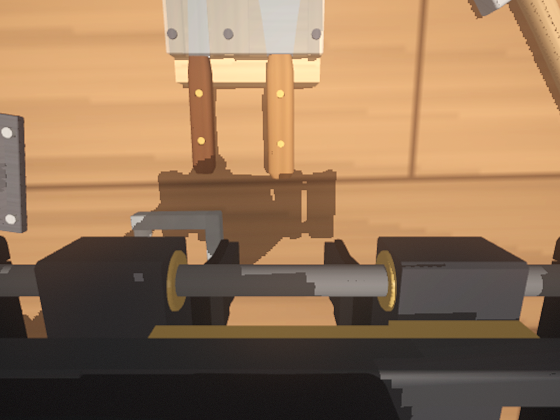

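The scraper handle now stands up against the block at (281,57), parallel to the knife, and is released. Next I'll photograph the mould with the tool turned to the cover-grip yaw, then the cover in the same way.

>>> steer_hand(
  moves={"dx": [0.018, 0.018, 0.018, 0.018, 0.018, 0.018, 0.018, 0.018, 0.018, 0.018, 0.018, 0.018, 0.018], "dy": [-0.29, -0.29, -0.29, -0.29, -0.29, -0.29, -0.29, -0.29, -0.29, -0.29, -0.29, -0.29, -0.29], "dz": [-0.027, -0.027, -0.027, -0.027, -0.027, -0.027, -0.027, -0.027, -0.027, -0.027, -0.027, -0.027, -0.027], "wx": [0, 0, 0, 0, 0, 0, 0, 0, 0, 0, 0, 0, 0], "wy": [0, 0, 0, 0, 0, 0, 0, 0, 0, 0, 0, 0, 0], "wz": [-81.2, -81.2, -81.2, -81.2, -81.2, -81.2, -81.2, -81.2, -81.2, -81.2, -81.2, -81.2, -81.2], "aperture": [0.6, 0.6, 0.6, 0.6, 0.6, 0.6, 0.6, 0.6, 0.6, 0.6, 0.6, 0.6, 0.6]},
)

```text
time_s: 9.6
position: [0.4468, -0.0421, 0.2191]
tcp_rot: [[0.176, 0.984, -0.001], [0.984, -0.176, 0.0], [0.0, -0.001, -1.0]]
force: [-0.6, 0.0, -0.3]
opening: 0.602
grasp_force: 0.0
```

```bash
python3 snap.py m2
```

```text
9.6 [ 0.4468 -0.0421  0.2191] 0.4544052547355081
```

View pics/m2.png

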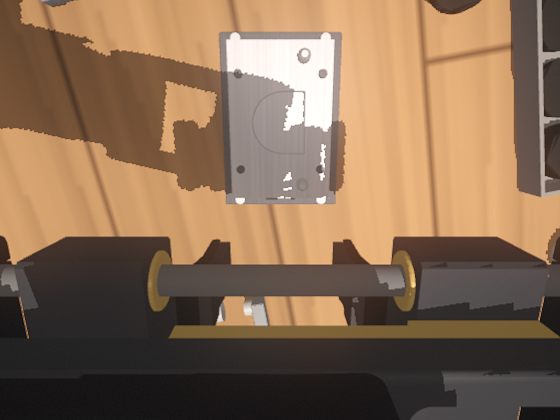

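The mould image shows pins at (238,73), (323,73), (241,169) and (320,169), and dowels at (304,55) and (302,184).

>>> steer_hand(
  moves={"dx": [0.297, 0.297, 0.297, 0.297, 0.297, 0.297, 0.297, 0.297, 0.297, 0.297], "dy": [0.042, 0.042, 0.042, 0.042, 0.042, 0.042, 0.042, 0.042, 0.042, 0.042], "dz": [0, 0, 0, 0, 0, 0, 0, 0, 0, 0], "wx": [0, 0, 0, 0, 0, 0, 0, 0, 0, 0], "wy": [0, 0, 0, 0, 0, 0, 0, 0, 0, 0], "wz": [0, 0, 0, 0, 0, 0, 0, 0, 0, 0], "aperture": [0.6, 0.6, 0.6, 0.6, 0.6, 0.6, 0.6, 0.6, 0.6, 0.6]},
)

```text
time_s: 10.65
position: [0.5396, 0.2413, 0.2195]
tcp_rot: [[0.177, 0.984, -0.001], [0.984, -0.177, -0.0], [-0.001, -0.001, -1.0]]
force: [-0.5, 0.1, 0.0]
opening: 0.599
grasp_force: 0.0
```

```bash
python3 snap.py cov
```

Run:
```python
import cv2,numpy as np
a=cv2.imread("pics/cov.png")[0:240,180:400];b=cv2.imread("pics/m2.png")[25:210,210:350]
A=cv2.resize(a,None,fx=2,fy=2,interpolation=cv2.INTER_CUBIC)
B=cv2.resize(b,None,fx=2.5,fy=2.5,interpolation=cv2.INTER_CUBIC)
o=np.zeros((480,800,3),np.uint8);o[:480,:440]=A;o[:B.shape[0],445:445+B.shape[1]]=B
cv2.imwrite("pics/comb.png",o)
```

```text
10.65 [0.5396 0.2413 0.2195] 0.28724021781154335
```

View pics/comb.png

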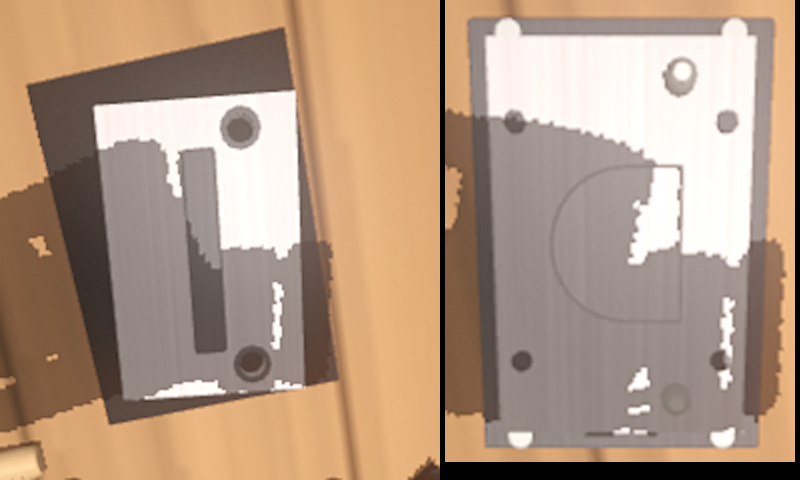

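The left panel shows the cover on its mat, with holes at panel pixels (240,127) and (252,363) and the bar between (197,149) and (210,352). The right panel shows the mould's dowels at (681,71) and (676,398) and all four pins. I'll fit both poses.

Create fit.py:
```python
from h import *
import pickle
from scipy.optimize import least_squares
np.set_printoptions(precision=4,suppress=True)
def fit(name,M,px,x0):
    s,c=pickle.load(open(name,"rb"));cm=cam(c,s);M=np.array(M)/1000.
    W=lambda p:M@R.from_euler("z",p[2]).as_matrix().T+[p[0],p[1],0]
    r=least_squares(lambda p:(proj(cm,W(p))-px).ravel(),x0,loss="soft_l1")
    print(name,r.x[:2],np.degrees(r.x[2]));print((proj(cm,W(r.x))-px).round(1).tolist());return r.x
D=lambda L:(np.array(L)-[445,0])/2.5+[210,25]-.3
C=lambda L:np.array(L)/2.+[180,0]-.25
if __name__=="__main__":
    fit("m2.pkl",[(-40,45,45),(40,45,45),(-40,-45,45),(40,-45,45),(22,60,56),(22,-60,56),(-50,75,40),(50,75,40)],
     D([(515,121),(728,121),(522,361),(720,361),(682,71),(677,399),(486,36),(757,36)]),[.457,.026,-.17])
    fit("cov.pkl",[(-50,75,18),(50,75,18),(50,-75,18),(-50,-75,18),(22,60,18),(22,-60,18),(-8,47,56),(8,47,56),(8,-47,56),(-8,-47,56)],
     C([(95,106),(296,91),(304,386),(124,400),(240,127),(252,363),(181,150),(214,148),(226,351),(195,353)]),[.553,.312,-.1])
    s,c=pickle.load(open("mld.pkl","rb"))
    fit("mld.pkl",[(-40,45,45),(40,45,45),(-40,-45,45),(40,-45,45),(22,60,56),(22,-60,56)],
     np.array([(222,158),(233,75),(311,174),(326,92),(214,89.5),(339,113)]),[.457,.026,-.17])
```

```bash
python3 fit.py
```

```text
m2.pkl [0.4579 0.0264] -10.206167591135511
[[-0.3, -0.3], [0.0, -0.2], [-0.3, -0.0], [0.4, 0.0], [0.3, -0.1], [0.1, 1.5], [0.2, -0.1], [-0.4, -0.0]]
cov.pkl [0.5519 0.3056] -6.33423360531025
[[-0.3, -0.1], [-0.5, -0.1], [0.2, 0.6], [-0.2, -0.4], [0.1, 0.3], [0.1, 0.4], [-0.5, -0.8], [0.7, -1.1], [0.8, 0.5], [-0.1, 0.6]]
mld.pkl [0.4571 0.0258] -10.056247076078936
[[0.2, 0.3], [0.2, -0.7], [-0.8, -0.3], [0.4, -0.3], [-1.2, 0.6], [0.6, 0.4]]
```

Run:
```python
from h import *
np.set_printoptions(precision=3,suppress=True)
a=cam(np.load("scene0.npz"));b=cam(np.load("side0.npz"))
print(ray(a,[[300,268],[330,275],[365,288],[390,305]],.07));print(ray(b,[[190,225],[185,265],[130,310],[100,325]],.05))
```

```text
[[0.728 0.148 0.07 ]
 [0.722 0.226 0.07 ]
 [0.728 0.318 0.07 ]
 [0.752 0.386 0.07 ]]
[[0.733 0.13  0.05 ]
 [0.671 0.219 0.05 ]
 [0.691 0.345 0.05 ]
 [0.715 0.392 0.05 ]]
```

>>> steer_hand(
  moves={"dx": [0.0655, 0.0655, 0.0655, 0.0655, 0.0655], "dy": [0.001, 0.001, 0.001, 0.001, 0.001], "dz": [0.05, 0.1, 0.12, 0.12, 0.12], "wx": [0, 0, 0, 0, 0], "wy": [0, 0, 0, 0, 0], "wz": [-3.9, -3.9, -3.9, -3.9, -3.9], "aperture": [0.6, 0.6, 0.6, 0.6, 0.6]},
)

```text
time_s: 11.2
position: [0.5523, 0.3061, 0.0995]
tcp_rot: [[0.109, 0.994, -0.002], [0.994, -0.109, -0.001], [-0.001, -0.002, -1.0]]
force: [1.2, 0.1, 1.1]
opening: 0.6
grasp_force: 0.0
```

>>> steer_hand(
  moves={"dx": [0, 0, 0, 0, 0, 0, 0, 0, 0, 0], "dy": [0, 0, 0, 0, 0, 0, 0, 0, 0, 0], "dz": [0.03, 0.055, 0.068, 0.068, 0.068, 0.068, 0.068, 0.068, 0.068, 0.068], "wx": [0, 0, 0, 0, 0, 0, 0, 0, 0, 0], "wy": [0, 0, 0, 0, 0, 0, 0, 0, 0, 0], "wz": [0, 0, 0, 0, 0, 0, 0, 0, 0, 0], "aperture": [0.6, 0.6, 0.6, 0.6, 0, 0, 0, 0, 0, 0]},
)

```text
time_s: 12.2
position: [0.5523, 0.3073, 0.0318]
tcp_rot: [[0.108, 0.994, -0.0], [0.994, -0.108, 0.0], [0.0, -0.0, -1.0]]
force: [-0.7, 0.0, 2.9]
opening: 0.179
grasp_force: 30.0
```

>>> steer_hand(
  moves={"dx": [0, 0, 0, 0, 0, 0, 0], "dy": [0, 0, 0, 0, 0, 0, 0], "dz": [-0.01, -0.03, -0.06, -0.09, -0.1, -0.1, -0.1], "wx": [0, 0, 0, 0, 0, 0, 0], "wy": [0, 0, 0, 0, 0, 0, 0], "wz": [0, 0, 0, 0, 0, 0, 0], "aperture": [0, 0, 0, 0, 0, 0, 0]},
)

```text
time_s: 12.9
position: [0.5511, 0.3067, 0.13]
tcp_rot: [[0.108, 0.994, -0.003], [0.994, -0.108, -0.001], [-0.001, -0.003, -1.0]]
force: [-0.8, 0.1, -6.9]
opening: 0.181
grasp_force: 30.0
```

```bash
python3 snap.py lift
```

Run:
```python
from fit import *
s,c=pickle.load(open("lift.pkl","rb"));cm=cam(c,s)
# expected hole_a top in hand
T=lambda q:s["position"]+s["tcp_rot"]@q
print(s["tcp_rot"])
for q in ([.06,.022,-.019+.046-.014],[.075,.05,.013],[.075,-.05,.013],[.047,0,-.025]):print(proj(cm,T(np.array(q))))
```

```text
12.9 [0.5511 0.3067 0.13  ] 1.1510293162582126
[[ 0.1078  0.9942 -0.0032]
 [ 0.9942 -0.1078 -0.0011]
 [-0.0015 -0.0031 -1.    ]]
[[324.1544 139.0868]]
[[381.1184 108.3998]]
[[181.046  108.4847]]
[[281.0454 175.111 ]]
```

Run:
```python
import cv2
im=cv2.imread("pics/lift.png")[85:245,160:400]
cv2.imwrite("pics/liftc.png",cv2.resize(im,None,fx=3.3,fy=3.3,interpolation=cv2.INTER_CUBIC))
```

```text
(no output)
```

View pics/liftc.png

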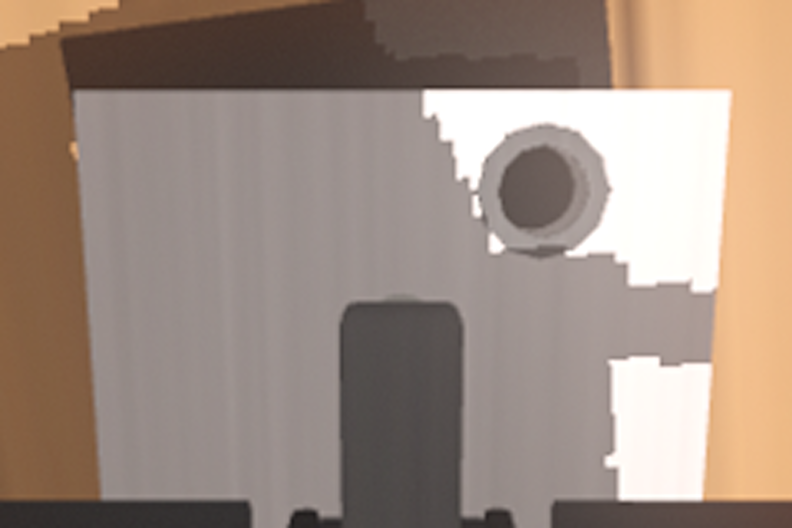

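The crop shows the cover held square: far corners at crop (74,90) and (732,91), hole_a at (544,190), and the bar end at (340 to 462,302). I'll fit the in-hand offset.

Create hand.py:
```python
from fit import *
s,c=pickle.load(open("lift.pkl","rb"))
T=dict(c);one={"tcp_rot":np.eye(3),"position":np.zeros(3)};cm=cam(c,one)  # tool frame
# cover coords in tool axes: x_t=y_c, y_t=x_c, z_t=-z_c ; ref: bar middle at (0,0,-.019)
M=np.array([(75,-50,32),(75,50,32),(60,22,32),(47,0,-6),(30,-50,32),(30,50,32)])/1000.
px=np.array([(74,90),(732,91),(544,190),(401,302),(88,295),(718,295)])/3.3+[160,85]-.35
def res(p,full=False):
    Q=M@R.from_rotvec([p[5] if len(p)>5 else 0,p[3],p[4]]).as_matrix().T+[p[0],p[1],p[2]-.019]
    e=proj(cm,Q)-px;e[4:,1]=0
    # side-line points: only horizontal error at same v
    return e if full else np.r_[e.ravel(),np.array(p[2])/.002,p[3]/.02]
r=least_squares(res,np.zeros(5));print(r.x[:3],np.degrees(r.x[3:]));print(res(r.x,1).round(1).tolist())
```

```bash
python3 hand.py
```

```text
[-0.0007  0.0002 -0.0021] [-1.4688  0.0741]
[[-0.4, -0.4], [0.1, -0.5], [0.2, 0.0], [0.5, 0.6], [0.9, 0.0], [-1.4, 0.0]]
```

>>> steer_hand(
  moves={"dx": [-0.02, -0.06, -0.1, -0.14, -0.18, -0.22, -0.25, -0.275, -0.287, -0.287, -0.287, -0.287], "dy": [-0.004, -0.013, -0.022, -0.03, -0.039, -0.048, -0.055, -0.06, -0.062, -0.062, -0.062, -0.062], "dz": [0, 0, 0, 0, 0, 0, 0, 0, 0, 0, 0, 0], "wx": [0, 0, 0, 0, 0, 0, 0, 0, 0, 0, 0, 0], "wy": [0, 0, 0, 0, 0, 0, 0, 0, 0, 0, 0, 0], "wz": [0, 1, 2, 3.9, 3.9, 3.9, 3.9, 3.9, 3.9, 3.9, 3.9, 3.9], "aperture": [0, 0, 0, 0, 0, 0, 0, 0, 0, 0, 0, 0]},
)

```text
time_s: 14.15
position: [0.4603, 0.0293, 0.1313]
tcp_rot: [[0.174, 0.985, 0.0], [0.985, -0.174, 0.0], [0.0, -0.0, -1.0]]
force: [-0.3, 0.3, -7.1]
opening: 0.178
grasp_force: 30.0
```

Create err.py:
```python
from rig import bot
import numpy as np
P=[]
s=bot.read_state();p=s["position"];X=s["tcp_rot"]
d=X.T@(np.array([.4582,.0281,p[2]])-p);print(s["time_s"],p,"tool d",d.round(4),"yaw",np.degrees(np.arctan2(X[1,0],X[0,0])),X[:,2].round(4),"q",s["joint_positions"].round(2),s["force"].round(1),s["moment"].round(2))
```

```bash
python3 err.py
```

```text
14.15 [0.46026464 0.02933959 0.13132684] tool d [-0.0016 -0.0018 -0.    ] yaw 79.96414513827906 [ 0.e+00  4.e-04 -1.e+00] q [-1.0290e+01  2.6520e+01  1.1026e+02  3.0000e-02  4.3230e+01 -2.8000e-01] [-0.3  0.3 -7.1] [-0.   -0.1   0.03]
```

>>> steer_hand(
  moves={"dx": [-0.0016, -0.0016, -0.0016, -0.0016], "dy": [-0.0018, -0.0018, -0.0018, -0.0018], "dz": [0.01, 0.03, 0.03, 0.03], "wx": [0, 0, 0, 0], "wy": [0, 0, 0, 0], "wz": [0, 0, 0, 0], "aperture": [0, 0, 0, 0]},
  quiet=true,
)

```text
ok
```

Create avg.py:
```python
from rig import bot
import numpy as np
S=[]
for i in range(10):
    bot.capture("side");S.append(bot.read_state())
p=np.array([s["position"] for s in S]);X=np.mean([s["tcp_rot"] for s in S],0)
m=p.mean(0);d=X.T@(np.array([.4582,.0281,m[2]])-m)
print(S[-1]["time_s"],m.round(4),"std",p.std(0).round(4),"tool d",d.round(4),"yaw",np.degrees(np.arctan2(X[1,0],X[0,0])).round(2),X[:,2].round(4),np.mean([s["force"] for s in S],0).round(1),np.mean([s["moment"] for s in S],0).round(2))
```

```bash
python3 avg.py
```

```text
15.05 [0.4584 0.0274 0.102 ] std [0.0003 0.0002 0.0002] tool d [ 0.0007 -0.0003 -0.    ] yaw 79.93 [ 1.2e-03 -2.0e-04 -1.0e+00] [ 0.3  0.1 -6.5] [-0.02 -0.08  0.  ]
```

>>> steer_hand(
  moves={"dx": [0.0007, 0.0007, 0.0007, 0.0007], "dy": [-0.0003, -0.0003, -0.0003, -0.0003], "dz": [0.008, 0.015, 0.02, 0.02], "wx": [0, 0, 0, 0], "wy": [0, 0, 0, 0], "wz": [0, 0, 0, 0], "aperture": [0, 0, 0, 0]},
)

```text
time_s: 15.45
position: [0.457, 0.0281, 0.0805]
tcp_rot: [[0.175, 0.985, -0.002], [0.985, -0.175, 0.0], [-0.0, -0.002, -1.0]]
force: [0.3, 0.0, -6.8]
opening: 0.176
grasp_force: 30.0
```

>>> steer_hand(
  moves={"dx": [0, 0, 0], "dy": [0, 0, 0], "dz": [0.003, 0.005, 0.005], "wx": [0, 0, 0], "wy": [0, 0, 0], "wz": [0, 0, 0], "aperture": [0, 0, 0]},
)

```text
time_s: 15.75
position: [0.4576, 0.028, 0.0764]
tcp_rot: [[0.175, 0.985, -0.0], [0.985, -0.175, 0.0], [-0.0, -0.0, -1.0]]
force: [-0.5, -0.2, -6.3]
opening: 0.18
grasp_force: 30.0
```

```bash
python3 err.py
```

```text
15.75 [0.45763743 0.02801159 0.07635683] tool d [ 0.0002  0.0005 -0.    ] yaw 79.91332789647997 [-4.e-04  1.e-04 -1.e+00] q [-10.51  32.65 112.86  -0.    34.51  -0.42] [-0.5 -0.2 -6.3] [-0.04 -0.11 -0.05]
```

>>> steer_hand(
  moves={"dx": [0, 0, 0, 0], "dy": [0, 0, 0, 0], "dz": [0.003, 0.0055, 0.0075, 0.0075], "wx": [0, 0, 0, 0], "wy": [0, 0, 0, 0], "wz": [0, 0, 0, 0], "aperture": [0, 0, 0, 0]},
)

```text
time_s: 16.15
position: [0.4581, 0.028, 0.0695]
tcp_rot: [[0.175, 0.985, 0.001], [0.985, -0.175, -0.0], [0.0, 0.001, -1.0]]
force: [-1.0, 0.4, 4.8]
opening: 0.179
grasp_force: 30.0
```

>>> steer_hand(
  moves={"dx": [0, 0], "dy": [0, 0], "dz": [0.001, 0.001], "wx": [0, 0], "wy": [0, 0], "wz": [0, 0], "aperture": [0, 0]},
)

```text
time_s: 16.35
position: [0.4582, 0.028, 0.0685]
tcp_rot: [[0.175, 0.985, 0.001], [0.985, -0.175, -0.0], [0.0, 0.001, -1.0]]
force: [-0.1, 0.9, 5.1]
opening: 0.178
grasp_force: 30.0
```

>>> steer_hand(
  moves={"dx": [0, 0], "dy": [0, 0], "dz": [0.001, 0.001], "wx": [0, 0], "wy": [0, 0], "wz": [0, 0], "aperture": [0, 0]},
)

```text
time_s: 16.55
position: [0.4582, 0.028, 0.0678]
tcp_rot: [[0.175, 0.985, 0.001], [0.985, -0.175, -0.0], [0.0, 0.001, -1.0]]
force: [-0.8, 1.1, 9.5]
opening: 0.182
grasp_force: 30.0
```

>>> steer_hand(
  moves={"dx": [0, 0], "dy": [0, 0], "dz": [0.001, 0.001], "wx": [0, 0], "wy": [0, 0], "wz": [0, 0], "aperture": [0, 0]},
)

```text
time_s: 16.75
position: [0.4582, 0.028, 0.0677]
tcp_rot: [[0.175, 0.985, 0.002], [0.985, -0.175, -0.0], [0.0, 0.002, -1.0]]
force: [-3.1, 1.2, 17.7]
opening: 0.184
grasp_force: 30.0
```

>>> steer_hand(
  moves={"dx": [0, 0, 0], "dy": [0, 0, 0], "dz": [0.001, 0.001, 0.001], "wx": [0, 0, 0], "wy": [0, 0, 0], "wz": [0, 0, 0], "aperture": [0, 0, 0]},
)

```text
time_s: 17.05
position: [0.4582, 0.028, 0.0676]
tcp_rot: [[0.175, 0.985, 0.003], [0.985, -0.175, -0.001], [-0.0, 0.003, -1.0]]
force: [-4.6, 1.5, 27.6]
opening: 0.18
grasp_force: 30.0
```

>>> steer_hand(
  moves={"dx": [0, 0, 0, 0, 0, 0, 0, 0, 0, 0], "dy": [0, 0, 0, 0, 0, 0, 0, 0, 0, 0], "dz": [0, 0, 0, 0, 0, 0, 0, 0, 0, 0], "wx": [0, 0, 0, 0, 0, 0, 0, 0, 0, 0], "wy": [0, 0, 0, 0, 0, 0, 0, 0, 0, 0], "wz": [0, 0, 0, 0, 0, 0, 0, 0, 0, 0], "aperture": [0, 0, 0, 0, 0, 0, 0, 0, 0, 0]},
)

```text
time_s: 18.05
position: [0.4582, 0.028, 0.0676]
tcp_rot: [[0.175, 0.985, 0.003], [0.985, -0.175, -0.001], [-0.0, 0.003, -1.0]]
force: [-4.9, 2.1, 28.5]
opening: 0.18
grasp_force: 30.0
```

```bash
python3 avg.py; python3 -c "
from rig import bot
print(bot.hand_in())"
```

```text
18.55 [0.4582 0.028  0.0676] std [0. 0. 0.] tool d [ 0.0001 -0.     -0.    ] yaw 79.93 [ 2.7e-03 -5.0e-04 -1.0e+00] [-4.3  1.8 27.7] [0.16 0.67 0.01]
the job is handed in; nothing more can be done
None
```

I handed the job in at about 18.6 s: the scraper is home in the wide slot and let go, and the upper half is on both dowels, gripped at 30 N and held shut with about 28 N on the wrist. No verdict came back, and I judged the closing from height and force readings because my picture views were used up.

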